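Hold a glass cell in the light path of the claims photo bench

ROBOT

A 7-joint arm with a two-finger parallel gripper is mounted at the origin on the work surface. World frame = base frame: x ahead of the robot, y to its left, z up, the work surface at z = 0. Lengths are in m, angles in rad, forces in N, time in s.
With the tool pointing down it reaches from about 0.425 to 0.875 m from the base axis. Payload 4.7 kg.
Tool frame: the origin (TCP) lies on the mounting face of the last link; the fingertips stand 182 mm ahead of it and the grasp point (between the pads) lies 164 mm ahead of it (ctrl.finger_overhang is the distance from the TCP to the fingertips, in m); z points along the fingers, y is the line along which they close (so a half turn about z gives the same grasp; the last joint's range is limited). The gripper opens to 87 mm and grips with 3 to 60 N. Pads are 19 mm wide; open, the fingers measure 117 mm over their backs; the gripper's body (75 mm by 190 mm) begins 51 mm behind the grasp point.
Start: joints at [1.276, 0.321, -0.07, 1.45, 0.023, 1.371, -0.057], TCP at [0.198, -0.619, 0.405] pointing down, gripper open.
Joint ranges: [-2.86, 2.86], [-0.3, 2.09], [-1.38, 1.24], [0.06, 2.45], [-1.56, 4.7], [0.09, 2.05], [-2.69, 2.69]. Speed limits (rad/s): [2.57, 2.57, 3.14, 3.14, 3.14, 3.14, 3.14].

INTERFACE

Orientations are given as a rotation vector (axis times angle).
In Python, from bench import ctrl gives the robot as it stands.
- The arm moves only by the shell command python3 -m jog 'ROWS' [FORCE]. ROWS is a JSON object of lists of equal length, an entry for each row: "translation": the shift along the tool's x, y, z as a fraction of full scale, a list of three; "yaw": the turn about the tool's z as a fraction of full scale; "jaw": the closure, from 0 (fully open) to 1 (shut). In form: {"translation": [[dx, dy, dz], ...], "yaw": [yaw, ...], "jaw": [jaw, ...]}. A call has 1 to 8 rows; each row is the pose to reach, as a shift and turn from the pose commanded when the call began, along the tool's axes at that moment, turning the shorter way round; what a row does not reach only later rows make up. Full scale, the value 1, is 0.2 m for a shift and 180 degrees for a turn. A row lasts 1/8 s, in which the tool goes at most 62.5 mm and 10.7 degrees, less where a joint would pass 70% of its speed; a pose out of reach is approached as far as the arm can. A call with a number of a shift or a turn outside -1 to 1 is refused whole. A call with a gripper value outside its range is refused whole. The fingers move at their own pace and stop on an object; FORCE is the grip in N (left out, the last holds). Time passes only in rows, so rows that repeat a pose let the fingers close. It gives the time, the measured TCP pose, the force, the opening and the grip force at its end, in the units of the state.
- ctrl.get_state(): the state, without advancing time (a new reading comes with each control period).
- ctrl.get_image(name): name is "scene" or "top" or "wrist"; returns a dict with "pixels" (420x560x3 uint8, blue, green, red), "fx", "fy", "cx", "cy" (pixels), "R" (3x3) and "t" (3): a world point X has camera coordinates R X + t; the wrist camera has in their place "mount" (4x4, takes a point from camera to tool coordinates, whose origin is the TCP and whose axes are the flange's). Camera axes: x right, y down, z forward; pixel columns grow to the right and rows downward; lengths in m; the calibration is good to about 2 mm. A picture is of the moment at which its call begins: read the wrist's pose just before it. There is no depth.
- ctrl.close_job(): hands the job in; it is judged then, once.
Trained networks look in a picture, given as the dict that the camera call returned (one of the last four; its "shot" number tells which), for a name from the list of things; names that differ only in an ending like _2 or _b are one class to them, and where a whole thing is asked for, a point or a joint stands for the part that bears it (a point fixed in the world has none). Each returns a list of dicts, best first, with "p" (0 to 1); they miss things now and then, are a little off and sometimes report something else, mostly with a low value. They report only what shows in the picture. A call takes as long as a camera call.
- ctrl.silhouettes(label, picture): "region" (420x560 bool, what is visible of it) and "at" ([column, row] in pixels, amid what is visible of it).
The state is a dict: "time": time; "joint_positions": joint angles; "qd": joint speeds; "joint_torque": joint torques, N m; "position": TCP position; "tool_rot": TCP orientation; "ft_force": force on the tool from outside, world axes, zero at the start; "torque": the same for the moment, N m; "grip_width": opening from 0.0 (shut) to 1.0 (fully open); "grip_force": force on a finger pad.
Only numpy, scipy, OpenCV 4.12 (cv2) and the standard library are available. Lean on these libraries where they do the work, as an engineer would, in place of code of your own. Each camera call takes 0.05 s, during which the arm holds its last target. There are 200 camera calls.

TASK

Switch on the lamp of the photo bench by pushing the round button on its control box all the way in (it stays in), then draw the glass cell that has two stoppers out of the foam, gripping it by its two long frosted sides only and never touching its clear end windows or its stoppers. Hold it upright and still in the light path for the claim photograph: midway between lamp and camera lens, centred sideways and in height on the straight line from the middle of the lamp to the lens, its two clear end windows facing the lamp and the lens. Finish while holding it there, with nothing else carrying it; do not knock it against the lamp or camera, and leave the other cell and the other things on the bench as they are.

Things in the scene. Friction and masses are not known exactly. Their poses are not given: they have to be found in the camera images.
- light_mid (a point): The point of the light path midway between lamp and camera lens, 110 mm above the bench, in free air, at the height of the middle of both. Axes as the photo bench (z up): the light runs along its y, from the lamp at +y to the lens at -y.
- station: The photo bench, fixed, turned a little (up to 0.4 rad); origin on the bench under light_mid. An aluminium rail 60 mm wide, 420 mm long along y, top at 20 mm; at +y a square grey lamp panel 116 x 116 mm (white face 130 mm from the mid-point, 22 mm thick, top 168 mm above the bench); at -y a grey camera with black lens, 38 mm across (lens front 130 mm from the mid-point, top 130 mm above the bench).
- switch_top (a point): Centre of the top of the round steel push button, 28 mm in diameter, on the black lamp control box (56 x 84 mm, 40 mm high, part of the photo bench, on its -x side, 138 mm from the light path). Button top 53 mm above the bench when out, 13 mm proud of the box and 8 mm of the steel collar around it. Pushed straight down.
- switch (a joint): Travel of that push button in m: 0 out (lamp off), 0.006 fully in (lamp on). It slides against about 3 N of friction, has no spring and stays in where it is pushed.
- cell_center (a point): Centre (half-way up) of the cell to be held, the one with two black stoppers. Upright glass box 22 mm wide (x), 52 mm long (y), 50 mm high, about 55 g. Long sides (+x, -x) frosted: grip these. Ends (+y, -y) clear windows; light passes along y, either way round. Stoppers 12 mm across stand 9 mm above the top, 12 mm from its middle along y. This centre starts 11 mm above the foam, 36 mm of the cell show.
- opencell_center (a point): Centre of the other cell, same box 22 x 52 x 50 mm but with an open top and no stoppers, standing in the other foam pocket. To be left there.
- carton: Opened parcel: cut-down carton 138 x 218 mm (x by y) with a dark foam insert, flat top 44 mm above the bench, its highest part; does not move. Origin: centre of its underside. Two pockets 14 mm deep, 55 mm either side of the centre along y, hold the two cells, long axes along y; either cell may be in either pocket, 1.5 mm free on each side.
- padlock: Bystander: brass padlock lying flat, 36 x 42 x 17 mm with a steel shackle. Origin: centre of its underside.
- weight: Bystander: squat black cast-iron scale weight, 68 mm across, 52 mm high. Origin: centre of its underside.
- counter: Bystander: chrome hand tally counter lying on its back, 44 mm across, 26 mm high, with a finger ring. Origin: centre of its underside.

How it is judged:
By the outcome, as a careful person would: the job done as asked, in the order asked, and still so for the second after the job is handed in, while the arm keeps its last pose, push and grip.
It also fails if it takes over 58 s, if anything falls off the work surface, if the arm or the gripper's body presses on something with over 40 N, if the wrist force passes 120 N, or if a joint passes its speed limit or range.

## Working session

There is one attempt and no reset: what is moved stays moved. The work goes in short steps, Python scripts to look and compute and a shell command to move; the robot and the scene stay as the last step left them, time stands still between calls to the robot, and variables do not carry over. Pictures are saved under pics/ and viewed, at most 13 in all, crops included, and the job is handed in when it is done.

```bash
mkdir -p pics; ls; python3 - <<'E'
from bench import ctrl
import cv2,numpy as np,pickle
s=ctrl.get_state();print(s['time'],s['position'],s['tool_rot'],s['grip_width'])
for n in['scene','top']:
    im=ctrl.get_image(n);cv2.imwrite(f'pics/{n}0.png',im['pixels'])
    print(n,{k:(np.round(v,3).tolist()) for k,v in im.items() if k!='pixels'})
    for l in['station','switch_top','cell_center','opencell_center','carton','padlock','weight','counter']:
        r=ctrl.silhouettes(l,im);print(l,[(round(d['p'],2),np.round(d['at']).tolist(),int(d['region'].sum())) for d in r[:3]])
E
```

```text
pics
0.0 [ 0.19745256 -0.61905846  0.40365061] [-3.10233702e+00 -4.82926032e-01  6.45541321e-04] 1.000949539713625
scene {'fx': 395.372, 'fy': 395.372, 'cx': 275.079, 'cy': 208.884, 'R': [[0.013, 1.0, -0.016], [0.558, -0.02, -0.829], [-0.829, 0.002, -0.559]], 't': [0.057, -0.256, 1.457], 'shot': 1}
station [(0.84, [414.0, 210.0], 6699)]
switch_top []
cell_center [(0.6, [221.0, 209.0], 388)]
opencell_center [(0.58, [180.0, 222.0], 411)]
carton [(0.94, [200.0, 232.0], 3621)]
padlock []
weight [(0.68, [268.0, 276.0], 809)]
counter [(0.88, [125.0, 222.0], 308)]
top {'fx': 420.258, 'fy': 420.258, 'cx': 279.268, 'cy': 206.974, 'R': [[-0.004, -1.0, 0.002], [-0.986, 0.004, -0.166], [0.166, -0.002, -0.986]], 't': [-0.047, 0.58, 0.952], 'shot': 2}
station [(0.97, [123.0, 229.0], 7478)]
switch_top [(0.7, [119.0, 280.0], 109)]
cell_center [(0.66, [338.0, 223.0], 254), (0.54, [225.0, 274.0], 365), (0.38, [119.0, 279.0], 93)]
opencell_center [(0.57, [123.0, 230.0], 7020), (0.53, [380.0, 203.0], 255)]
carton [(0.75, [357.0, 212.0], 4839)]
padlock [(0.78, [223.0, 274.0], 360), (0.47, [293.0, 152.0], 575)]
weight [(0.72, [293.0, 154.0], 621)]
counter [(0.64, [445.0, 232.0], 307)]
```

View pics/top0.png

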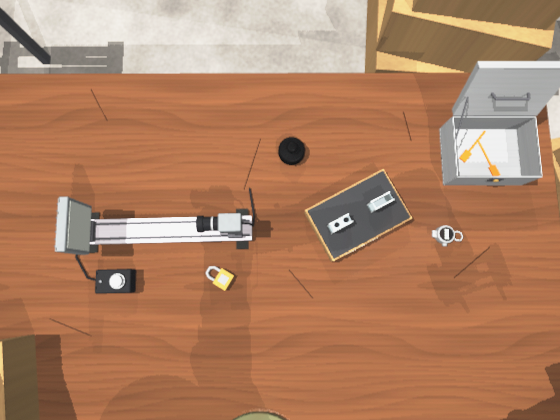

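View pics/scene0.png

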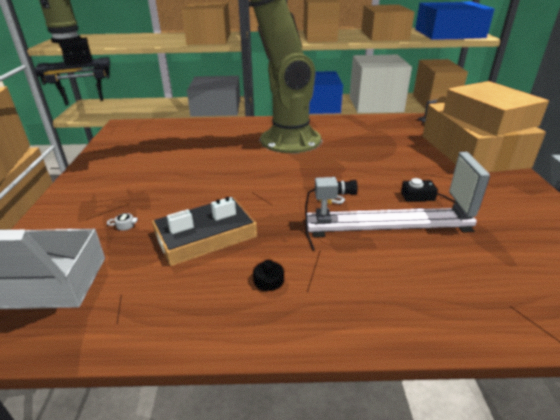

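The top view shows the lamp at (73,225), the camera at (230,224), the button at (117,281), the stoppered cell at (341,223), the open cell at (381,202), the padlock at (222,278), the weight at (291,151) and the counter at (446,234). The scene view agrees with this layout.

```bash
cat > h.py <<'E'
from bench import ctrl
import cv2,numpy as np
from scipy.spatial.transform import Rotation as Ro
def cam(im,s=None):
    K=np.array([[im['fx'],0,im['cx']],[0,im['fy'],im['cy']],[0,0,1]])
    if 'mount' in im:
        T=np.eye(4);T[:3,:3]=Ro.from_rotvec(s['tool_rot']).as_matrix();T[:3,3]=s['position']
        W=np.linalg.inv(T@np.array(im['mount']));return K,W[:3,:3],W[:3,3]
    return K,np.array(im['R']),np.array(im['t'])
def bp(c,px,z):
    K,R,t=c;d=R.T@np.linalg.inv(K)@np.array([px[0],px[1],1.]);o=-R.T@t
    return o+d*(z-o[2])/d[2]
def pr(c,X):
    K,R,t=c;p=(R@np.atleast_2d(X).T).T+t;p=(K@p.T).T;return p[:,:2]/p[:,2:]
def togo(P,yaw,s=None):
    "rows shift+yaw for TCP to P, tool down, tool y axis at world heading yaw (mod pi)"
    s=s or ctrl.get_state();R=Ro.from_rotvec(s['tool_rot']).as_matrix()
    d=R.T@(np.array(P)-s['position'])/.2
    a=np.arctan2(R[1,1],R[0,1]);e=(yaw-a+np.pi/2)%np.pi-np.pi/2
    return np.round(d,4),round(-e/np.pi,4)
E
python3 - <<'E'
from h import *
im=ctrl.get_image('top');c=cam(im)
for n,p,z in [('button',(117,281),.053),('cell',(341,222),.08),('open',(381,201),.08),('carton',(358,214),.044),('padlock',(222,278),.017),('weight',(291,151),.052),('counter',(446,234),.026),('lens',(199,224),.11),('lampTopface',(91,200),.168),('lampTopface2',(88,252),.168),('railL',(90,232),.02),('railR',(253,230),.02)]:
    print(n,np.round(bp(c,p,z),3))
s=ctrl.get_state();R=Ro.from_rotvec(s['tool_rot']).as_matrix();print(R.round(3))
w=ctrl.get_image('wrist');print(np.round(w['mount'],3),w['fx'])
cv2.imwrite('pics/top_crop.png',cv2.resize(im['pixels'][180:310,40:270],None,fx=3.4,fy=3.4,interpolation=cv2.INTER_CUBIC))
E
```

```text
button [0.408 0.324 0.053]
cell [ 0.539 -0.191  0.08 ]
open [ 0.587 -0.285  0.08 ]
carton [ 0.563 -0.237  0.044]
padlock [0.413 0.088 0.017]
weight [ 0.717 -0.079  0.052]
counter [ 0.516 -0.451  0.026]
lens [0.532 0.129 0.11 ]
lampTopface [0.576 0.345 0.168]
lampTopface2 [0.467 0.344 0.168]
railL [0.525 0.409 0.02 ]
railR [0.528 0.014 0.02 ]
[[ 0.953  0.304 -0.   ]
 [ 0.304 -0.953 -0.   ]
 [-0.     0.    -1.   ]]
[[ 0.001 -0.967 -0.255  0.069]
 [ 1.     0.001  0.001  0.   ]
 [-0.    -0.255  0.967  0.02 ]
 [ 0.     0.     0.     1.   ]] 289.3886899129712
```

View pics/top_crop.png

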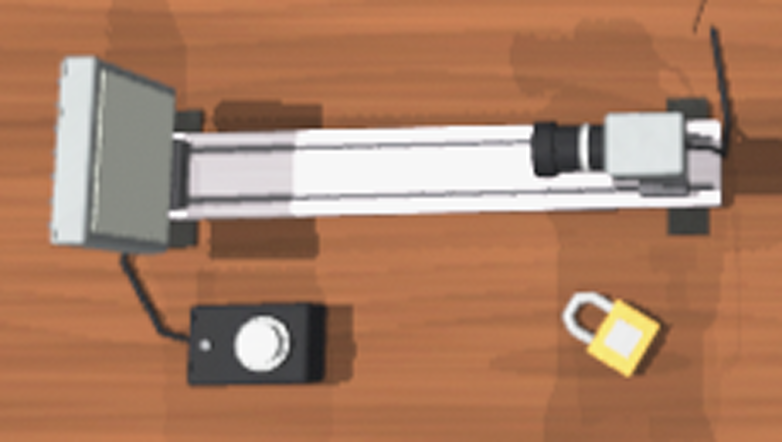

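The crop shows the lamp face corners near (100,64), (91,243), (176,90) and (169,250). The rail's right end is at (721,121) to (721,206), the lens front is at x≈533, and the button top is at (260,343).

```bash
cat > fit.py <<'E'
from h import *
from scipy.optimize import least_squares
im=ctrl.get_image('top');c=cam(im)
k=[((100,64),(.058,.13,.168)),((91,243),(-.058,.13,.168)),((176,90),(.058,.13,.052)),((169,250),(-.058,.13,.052)),
((721,121),(.03,-.21,.02)),((721,206),(-.03,-.21,.02)),((535,148),(0,-.13,.110))]
px=np.array([(a[0]+.5)/3.4-.5 for a,_ in k]);px=np.array([[(a[0]+.5)/3.4-.5+40,(a[1]+.5)/3.4-.5+180] for a,_ in k]);X=np.array([b for _,b in k])
def W(p,X):
    r=Ro.from_euler('z',p[2]).as_matrix();return X@r.T+[p[0],p[1],0]
f=least_squares(lambda p:(pr(c,W(p,X))-px).ravel(),[.525,.24,0],loss='soft_l1')
print(f.x.round(4));print((pr(c,W(f.x,X))-px).round(1).tolist())
b=bp(c,((260.5)/3.4-.5+40,(343.5)/3.4-.5+180),.053);r=Ro.from_euler('z',f.x[2]).as_matrix();print('button',b.round(4),'in st',r.T@(b-[f.x[0],f.x[1],0]))
E
python3 fit.py
```

```text
[0.5291 0.2605 0.0249]
[[-0.1, -2.2], [-0.5, 0.6], [1.6, -0.5], [1.5, 1.6], [-13.8, -0.0], [-13.5, -0.5], [1.1, 0.5]]
button [0.4086 0.3264 0.053 ] in st [-0.11877601  0.06878696  0.053     ]
```

```bash
sed -i 's/e=(yaw-a+np.pi\/2)%np.pi-np.pi\/2/e=(yaw-a+np.pi)%(2*np.pi)-np.pi/' h.py
python3 -m jog '{"translation":[[0.8,-0.53,0],[0.8,-0.53,0],[0.8,-0.53,0],[0.8,-0.53,0]],"yaw":[0,0,0,0],"jaw":[0,0,0,0]}'
python3 -m jog '{"translation":[[0.8,-0.53,0],[0.8,-0.53,0],[0.8,-0.53,0],[0.8,-0.53,0]],"yaw":[0,0,0,0],"jaw":[0,0,0,0]}'
python3 -c "
from h import *
print(togo([.53,-.2,.40],.472))"
```

```text
time: 1.55
position: [0.3223, -0.4651, 0.4054]
tool_rot: [-3.101, -0.498, -0.004]
ft_force: [-0.3, -0.2, -0.4]
grip_width: 0.997
grip_force: 0.0
time: 2.05
position: [0.441, -0.3158, 0.4052]
tool_rot: [-3.101, -0.496, -0.003]
ft_force: [-0.2, -0.8, 1.2]
grip_width: 1.0
grip_force: 0.0
(array([ 0.6033, -0.4112,  0.0274]), np.float64(-0.5492))
```

```bash

python3 -m jog '{"translation":[[0.6,-0.41,0.03],[0.6,-0.41,0.03],[0.6,-0.41,0.03],[0.6,-0.41,0.03],[0.6,-0.41,0.03],[0.6,-0.41,0.03],[0.6,-0.41,0.03],[0.6,-0.41,0.03]],"yaw":[-0.45,-0.45,-0.45,-0.45,-0.45,-0.45,-0.45,-0.45],"jaw":[0,0,0,0,0,0,0,0]}'
python3 -m jog '{"translation":[[0,0,0],[0,0,0],[0,0,0]],"yaw":[-0.1,-0.1,-0.1],"jaw":[0,0,0]}'
cat > look.py <<'E'
from h import *
import sys
s=ctrl.get_state();im=ctrl.get_image('wrist');c=cam(im,s)
n=sys.argv[1];cv2.imwrite(f'pics/{n}.png',im['pixels']);import pickle;pickle.dump((im,s),open(n+'.pkl','wb'))
print(s['time'],s['position'].round(4) if hasattr(s['position'],'round') else s['position'],s['tool_rot'])
for l,z in [a.split(':') for a in sys.argv[2:]]:
    for d in ctrl.silhouettes(l,im)[:2]:
        r=d['region'].astype(np.uint8);q=cv2.minAreaRect(cv2.findNonZero(r))
        print(l,round(d['p'],2),d['at'],bp(c,d['at'],float(z)).round(4),[np.round(v,1) for v in q])
E
python3 look.py w1 cell_center:.07 opencell_center:.07 carton:.044
```

```text
time: 3.05
position: [0.5268, -0.2078, 0.3986]
tool_rot: [2.045, 2.384, -0.001]
ft_force: [-0.4, 0.3, -0.2]
grip_width: 1.002
grip_force: 0.0
time: 3.42
position: [0.5268, -0.2075, 0.3986]
tool_rot: [1.654, 2.671, -0.001]
ft_force: [0.1, 0.6, -0.2]
grip_width: 0.999
grip_force: 0.0
3.425 [ 0.5268 -0.2075  0.3986] [ 1.65412257e+00  2.67085251e+00 -1.19652219e-03]
cell_center 0.67 [298.2, 182.7] [ 0.5379 -0.1873  0.07  ] [array([297.6, 184.5]), array([52.7, 21.8]), np.float64(88.8)]
opencell_center 0.81 [297.9, 287.8] [ 0.5961 -0.3004  0.07  ] [array([298.1, 273.1]), array([54.2, 19.1]), np.float64(88.4)]
carton 0.7 [295.4, 209.4] [ 0.5534 -0.2212  0.044 ] [array([297.5, 217.6]), array([170.3, 120.4]), np.float64(88.8)]
```

View pics/w1.png

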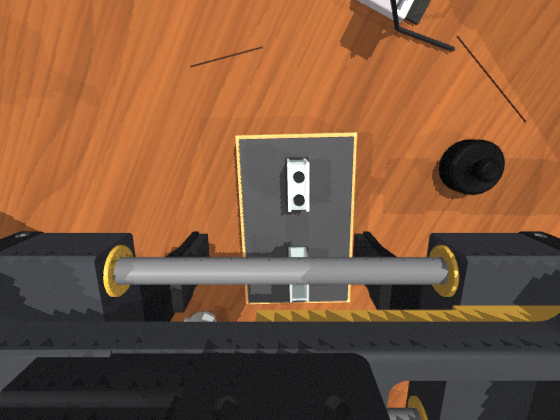

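The wrist view shows the stoppers at about (298,177) and (298,200), and the carton's upper corners at about (236,135) and (356,133).

```bash
cat > cell.py <<'E'
from h import *
import pickle,sys
im,s=pickle.load(open(sys.argv[1]+'.pkl','rb'));c=cam(im,s)
x0,x1,y0,y1=map(int,sys.argv[2:6]);g=cv2.cvtColor(im['pixels'],cv2.COLOR_BGR2GRAY)[y0:y1,x0:x1]
n,l,st,ce=cv2.connectedComponentsWithStats((g<70).astype(np.uint8))
P=[]
for i in range(1,n):
    if st[i,4]>20:print(st[i],ce[i]+[x0,y0]);P.append(bp(c,ce[i]+[x0,y0],.089))
P=np.array(P);print(P.round(4))
if len(P)==2:
    d=P[0]-P[1];print('dist',np.linalg.norm(d),'mid',P.mean(0).round(4),'xheading',np.arctan2(d[1],d[0])-np.pi/2)
for a in [((236,135),(246,301)),((356,133),(349,299)),((236,135),(356,133))]:
    p,q=bp(c,a[0],.044),bp(c,a[1],.044);d=p-q;print(np.linalg.norm(d).round(4),np.arctan2(d[1],d[0])-np.pi/2)
E
python3 cell.py w1 290 306 163 208
python3 -c "
from h import *
b=(.4086,.3264);print(togo([.4086,.3264,.40],np.pi/2+.025))"
```

```text
[ 4  9 10 10 87] [298.55172414 176.47126437]
[ 4 32 10 10 85] [298.65882353 199.48235294]
[[ 0.5327 -0.1789  0.089 ]
 [ 0.5438 -0.2001  0.089 ]]
dist 0.023879537699136002 mid [ 0.5382 -0.1895  0.089 ] xheading 0.48332731310742894
0.2115 0.48513892432472083
0.2108 0.486266142565678
0.1346 -4.233424997648455
(array([ 2.6466,  0.6599, -0.0071]), np.float64(-0.3604))
```

```bash

python3 -m jog '{"translation":[[0.95,0.24,0],[0.95,0.24,0],[0.95,0.24,0],[0.95,0.24,0]],"yaw":[0,0,0,0],"jaw":[1,1,1,1]}'
python3 -m jog '{"translation":[[0.95,0.24,0],[0.95,0.24,0],[0.95,0.24,0],[0.95,0.24,0]],"yaw":[0,0,0,0],"jaw":[1,1,1,1]}'
python3 -m jog '{"translation":[[0.55,0.18,0],[0.55,0.18,0],[0.55,0.18,0],[0.55,0.18,0],[0.55,0.18,0],[0.55,0.18,0],[0.55,0.18,0],[0.55,0.18,0]],"yaw":[-0.36,-0.36,-0.36,-0.36,-0.36,-0.36,-0.36,-0.36],"jaw":[1,1,1,1,1,1,1,1]}'
python3 look.py w2 switch_top:.053 station:.02 padlock:.017
```

```text
time: 4.12
position: [0.484, -0.009, 0.3993]
tool_rot: [1.639, 2.679, -0.0]
ft_force: [-0.2, -0.4, 0.6]
grip_width: 0.631
grip_force: 0.0
time: 4.62
position: [0.4411, 0.1813, 0.3993]
tool_rot: [1.639, 2.679, 0.002]
ft_force: [0.2, -0.4, -0.6]
grip_width: 0.175
grip_force: 0.0
time: 5.62
position: [0.4258, 0.2908, 0.3986]
tool_rot: [0.034, -3.141, 0.0]
ft_force: [0.2, -0.3, 0.4]
grip_width: 0.005
grip_force: 0.0
5.625 [0.4258 0.2908 0.3986] [ 3.36427904e-02 -3.14131866e+00  4.19326957e-04]
switch_top 0.84 [316.3, 176.8] [0.408  0.3307 0.053 ] [array([313.5, 176.5]), array([23., 23.]), np.float64(90.0)]
station 0.81 [298.5, 199.5] [0.443  0.3138 0.02  ] [array([255.6, 245.8]), array([370.3, 225.1]), np.float64(11.8)]
padlock 0.71 [123.4, 170.0] [0.4106 0.0934 0.017 ] [array([129.7, 174.4]), array([55., 35.]), np.float64(27.9)]
```

View pics/w2.png

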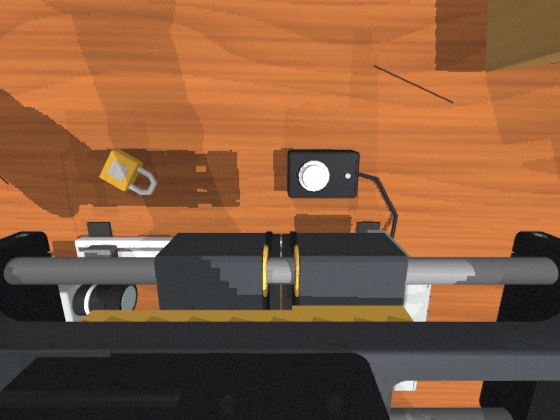

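The wrist view shows the button top centred at about (314,175) on the box, and the padlock at (122,170), clear of the path.

```bash
python3 - <<'E'
from h import *
import pickle
im,s=pickle.load(open('w2.pkl','rb'));c=cam(im,s)
g=cv2.cvtColor(im['pixels'],cv2.COLOR_BGR2GRAY)
h=cv2.HoughCircles(cv2.resize(g[150:200,288:345],None,fx=6,fy=6,interpolation=cv2.INTER_CUBIC),cv2.HOUGH_GRADIENT,1,50,param1=100,param2=20,minRadius=50,maxRadius=110)[0]
for q in h: 
    p=q[:2]/6+[288,150];print(p,q[2]/6,bp(c,p,.053), 'r exp',.014*289/(.379-.053))
m=g[150:200,288:345]>150;m=(cv2.connectedComponentsWithStats(m.astype(np.uint8)));print(m[2],m[3]+[288,150])
P=bp(c,h[0][:2]/6+[288,150],.053)
print(togo([P[0],P[1],.053+.182+.01],np.pi/2+.025))
E
```

```text
[313.91666603 175.75      ] 15.316667 [0.40686962 0.32794808 0.053     ] r exp 12.411042944785276
[[   0    0   57   50 2116]
 [  11   11   31   31  734]] [[316.80954631 174.10822306]
 [313.66621253 175.62942779]]
(array([0.0875, 0.1845, 0.7685]), np.float64(-0.0001))
```

```bash

python3 -m jog '{"translation":[[0.085,0.18,0.2],[0.085,0.18,0.5],[0.085,0.18,0.7],[0.085,0.18,0.77],[0.085,0.18,0.77]],"yaw":[0,0,0,0,0],"jaw":[1,1,1,1,1]}'
python3 -m jog '{"translation":[[0,0,0.02],[0,0,0.04],[0,0,0.05],[0,0,0.05]],"yaw":[0,0,0,0],"jaw":[1,1,1,1]}'
```

```text
time: 6.45
position: [0.4073, 0.3273, 0.2448]
tool_rot: [0.041, -3.141, -0.0]
ft_force: [-0.6, 0.8, 0.6]
grip_width: 0.007
grip_force: 0.0
time: 6.95
position: [0.4075, 0.3272, 0.2351]
tool_rot: [-0.041, 3.14, 0.0]
ft_force: [1.1, 0.4, 0.8]
grip_width: 0.004
grip_force: 0.5
```

Now at z 0.235, touching or close to it. Fully in should be at about 0.229, so I press on in small steps.

```bash

python3 -m jog '{"translation":[[0,0,0.01],[0,0,0.02],[0,0,0.025],[0,0,0.025]],"yaw":[0,0,0,0],"jaw":[1,1,1,1]}'
python3 -m jog '{"translation":[[0,0,0.005],[0,0,0.005],[0,0,0.005]],"yaw":[0,0,0],"jaw":[1,1,1]}'
```

```text
time: 7.45
position: [0.4075, 0.3272, 0.2297]
tool_rot: [-0.041, 3.141, 0.0]
ft_force: [1.1, -0.1, 1.8]
grip_width: 0.005
grip_force: 0.9
time: 7.82
position: [0.4074, 0.3274, 0.2295]
tool_rot: [-0.041, 3.141, -0.001]
ft_force: [1.0, -1.3, 8.8]
grip_width: 0.005
grip_force: 4.4
```

```bash

python3 -m jog '{"translation":[[0,0,0.006],[0,0,0.012],[0,0,0.012]],"yaw":[0,0,0],"jaw":[1,1,1]}'
```

```text
time: 8.2
position: [0.4074, 0.3278, 0.2291]
tool_rot: [-0.041, 3.14, -0.004]
ft_force: [-5.2, -7.1, 26.6]
grip_width: 0.004
grip_force: 13.3
```

```bash

python3 -m jog '{"translation":[[0,0,-0.05],[0,0,-0.3],[0,0,-0.6],[0,0,-0.9],[0,0,-0.9]],"yaw":[0,0,0,0,0],"jaw":[1,1,1,1,1]}'
python3 - <<'E'
from h import *
R=Ro.from_rotvec(ctrl.get_state()['tool_rot']).as_matrix();print(R.round(3));print(togo([.5382,-.1895,.4],.484))
E
```

```text
time: 8.82
position: [0.4074, 0.3287, 0.4103]
tool_rot: [-0.041, 3.135, 0.005]
ft_force: [0.6, 0.1, 0.1]
grip_width: 0.009
grip_force: 0.0
[[-1.    -0.026  0.006]
 [-0.026  1.     0.003]
 [-0.006  0.003 -1.   ]]
(array([-0.5855, -2.6076,  0.0469]), np.float64(0.3543))
```

```bash

python3 -m jog '{"translation":[[-0.19,-0.87,0],[-0.19,-0.87,0],[-0.19,-0.87,0],[-0.19,-0.87,0]],"yaw":[0,0,0,0],"jaw":[1,1,1,1]}'
python3 -m jog '{"translation":[[-0.19,-0.87,0],[-0.19,-0.87,0],[-0.19,-0.87,0],[-0.19,-0.87,0]],"yaw":[0,0,0,0],"jaw":[0,0,0,0]}'
python3 -m jog '{"translation":[[-0.19,-0.87,0.05],[-0.19,-0.87,0.05],[-0.19,-0.87,0.05],[-0.19,-0.87,0.05],[-0.19,-0.87,0.05],[-0.19,-0.87,0.05],[-0.19,-0.87,0.05],[-0.19,-0.87,0.05]],"yaw":[0.354,0.354,0.354,0.354,0.354,0.354,0.354,0.354],"jaw":[0,0,0,0,0,0,0,0]}'
python3 look.py w3
python3 - <<'E'
from h import *
import pickle
im,s=pickle.load(open('w3.pkl','rb'));c=cam(im,s)
print(pr(c,[[.5382,-.1895,.089]]))
print(togo([.5382,-.1895,.065+.164],.484,s))
t=ctrl.get_image('top');sc=ctrl.get_image('scene')
pickle.dump(t,open('t.pkl','wb'))
cv2.imwrite('pics/mix.png',np.hstack([cv2.resize(t['pixels'][180:310,40:270],None,fx=1.7,fy=1.7,interpolation=2),cv2.resize(sc['pixels'][130:260,290:500],None,fx=1.7,fy=1.7,interpolation=2)]))
E
```

```text
time: 9.32
position: [0.4504, 0.149, 0.4047]
tool_rot: [0.026, -3.139, 0.003]
ft_force: [0.3, 0.4, 0.2]
grip_width: 0.004
grip_force: 0.0
time: 9.82
position: [0.4924, -0.0226, 0.4046]
tool_rot: [0.031, -3.139, -0.003]
ft_force: [0.2, 0.7, 1.0]
grip_width: 0.377
grip_force: 0.0
time: 10.82
position: [0.535, -0.1903, 0.3959]
tool_rot: [-1.616, -2.693, -0.001]
ft_force: [0.3, 0.4, -0.2]
grip_width: 1.0
grip_force: 0.0
10.825 [ 0.535  -0.1903  0.3959] [-1.61649006e+00 -2.69267430e+00 -5.11107179e-04]
[[283.71086859 200.31803627]]
(array([-0.0046,  0.0161,  0.8344]), np.float64(0.0017))
```

View pics/mix.png

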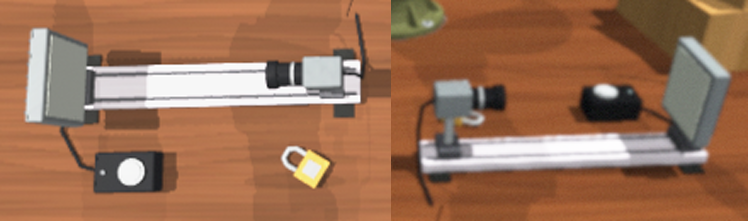

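The crops show the scene undisturbed, with the button visibly lower in its collar and the padlock unmoved. The travel from z 0.235 to a 26 N stop at 0.229 matches 6 mm.

```bash
python3 cell.py w3 276 292 178 223 | head -6
python3 -m jog '{"translation":[[-0.005,0.016,0.2],[-0.005,0.016,0.45],[-0.005,0.016,0.65],[-0.005,0.016,0.78],[-0.005,0.016,0.83],[-0.005,0.016,0.83],[-0.005,0.016,0.83]],"yaw":[0.002,0.002,0.002,0.002,0.002,0.002,0.002],"jaw":[0,0,0,0,0,0,0]}'
python3 -c "
from h import *
print(togo([.5382,-.1895,.065+.164],.484))"
```

```text
[ 3  6 11 11 87] [284.04597701 188.83908046]
[ 3 29 10 10 84] [283.71428571 211.5       ]
[[ 0.5328 -0.1788  0.089 ]
 [ 0.5438 -0.2     0.089 ]]
dist 0.023804007591442092 mid [ 0.5383 -0.1894  0.089 ] xheading 0.47914378110563494
0.2097 0.5130358284396497
time: 11.85
position: [0.5388, -0.1912, 0.2317]
tool_rot: [1.63, 2.683, 0.0]
ft_force: [0.4, 0.3, -0.1]
grip_width: 0.998
grip_force: 0.0
(array([0.0089, 0.0013, 0.0136]), np.float64(-0.0017))
```

```bash

python3 -m jog '{"translation":[[0.009,0.001,0.011],[0.009,0.001,0.011],[0.009,0.001,0.011],[0.009,0.001,0.011],[0.009,0.001,0.011],[0.009,0.001,0.011],[0.009,0.001,0.011],[0.009,0.001,0.011]],"yaw":[0,0,0,0,0,0,0,0],"jaw":[0,0.2,0.4,0.5,0.6,0.65,0.7,0.72]}' 15
python3 -m jog '{"translation":[[0,0,0],[0,0,0],[0,0,0],[0,0,0],[0,0,0],[0,0,0]],"yaw":[0,0,0,0,0,0],"jaw":[0.75,0.78,0.85,1,1,1]}' 15
```

```text
time: 12.85
position: [0.5374, -0.1894, 0.2281]
tool_rot: [-1.632, -2.685, 0.0]
ft_force: [0.8, 0.1, -0.3]
grip_width: 0.314
grip_force: 0.0
time: 13.6
position: [0.5375, -0.1894, 0.2282]
tool_rot: [1.632, 2.684, -0.0]
ft_force: [-0.1, -1.0, -0.4]
grip_width: 0.251
grip_force: 15.0
```

```bash

python3 -m jog '{"translation":[[0,0,-0.03],[0,0,-0.08],[0,0,-0.15],[0,0,-0.3],[0,0,-0.5],[0,0,-0.7],[0,0,-0.9],[0,0,-0.9]],"yaw":[0,0,0,0,0,0,0,0],"jaw":[1,1,1,1,1,1,1,1]}'
python3 look.py w4
python3 - <<'E'
from h import *
print(togo([.5291,.2605,.41],.025))
E
```

```text
time: 14.6
position: [0.5384, -0.189, 0.4129]
tool_rot: [1.627, 2.678, 0.001]
ft_force: [0.5, -0.1, -1.1]
grip_width: 0.251
grip_force: 15.0
14.6 [ 0.5384 -0.189   0.4129] [1.62735522e+00 2.67804036e+00 9.70466883e-04]
(array([ 2.0155,  0.9968, -0.0027]), np.float64(0.1444))
```

View pics/w4.png

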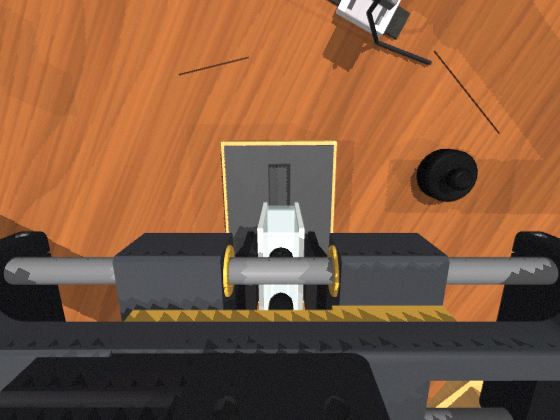

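The cell is in the grip and its pocket at (280,185) is empty.

```bash

python3 -m jog '{"translation":[[0.2,0.1,0],[0.5,0.24,0],[0.8,0.4,0],[0.95,0.47,0],[1.0,0.5,0],[1.0,0.5,0]],"yaw":[0,0,0,0,0,0],"jaw":[1,1,1,1,1,1]}'
python3 -m jog '{"translation":[[0.2,0.1,0],[0.4,0.2,0],[0.6,0.3,0],[0.7,0.35,0],[0.7,0.35,0],[0.7,0.35,0]],"yaw":[0.05,0.1,0.144,0.144,0.144,0.144],"jaw":[1,1,1,1,1,1]}'
python3 look.py w5
```

```text
time: 15.4
position: [0.5339, 0.0342, 0.4074]
tool_rot: [-1.63, -2.685, 0.002]
ft_force: [1.1, -1.2, -1.2]
grip_width: 0.249
grip_force: 15.0
time: 16.15
position: [0.5327, 0.188, 0.4075]
tool_rot: [2.196, 2.246, -0.003]
ft_force: [0.7, -0.3, -0.2]
grip_width: 0.256
grip_force: 15.0
16.15 [0.5327 0.188  0.4075] [ 2.19583632  2.24604506 -0.0026704 ]
```

View pics/w5.png

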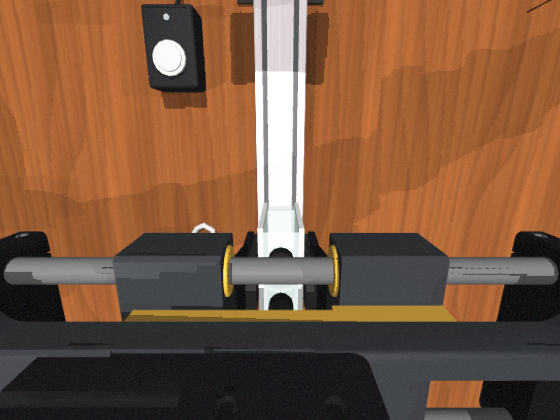

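The wrist view shows the rail edges at columns ≈256 and ≈304 in clear view, and the button at (169,57). I'll fit the rail from this view and the lens position from w2.

```bash
python3 - <<'E'
from h import *
import pickle
im,s=pickle.load(open('w5.pkl','rb'));c=cam(im,s)
hsv=cv2.cvtColor(im['pixels'],cv2.COLOR_BGR2HSV)
L=[];Rr=[]
for r in range(20,190,5):
    m=np.where(hsv[r,225:335,1]<80)[0]+225
    L.append(bp(c,(m[0]-.5,r),.02));Rr.append(bp(c,(m[-1]+.5,r),.02))
L,Rr=np.array(L),np.array(Rr)
for P in(L,Rr):
    k=np.polyfit(P[:,1],P[:,0],1);res=P[:,0]-np.polyval(k,P[:,1]);print('yaw',-np.arctan(k[0]),'x at .26',np.polyval(k,.26),'rms',res.std(), 'y range',P[[0,-1],1])
b=bp(c,(168.5,57),.047);print('button',b)
im,s=pickle.load(open('w2.pkl','rb'));c2=cam(im,s)
a=im['pixels'][225:325,50:170];b_=pickle.load(open('t.pkl','rb'))['pixels']
cv2.imwrite('pics/lens.png',cv2.resize(a,None,fx=6,fy=6,interpolation=cv2.INTER_CUBIC))
E
```

```text
yaw 0.023481041164601875 x at .26 0.5001245194234093 rms 0.00033111002665624125 y range [0.37408219 0.18610502]
yaw 0.02258821655597599 x at .26 0.5601640412816355 rms 0.00033298615809619007 y range [0.37549295 0.18753065]
button [0.40932287 0.3283424  0.047     ]
```

View pics/lens.png

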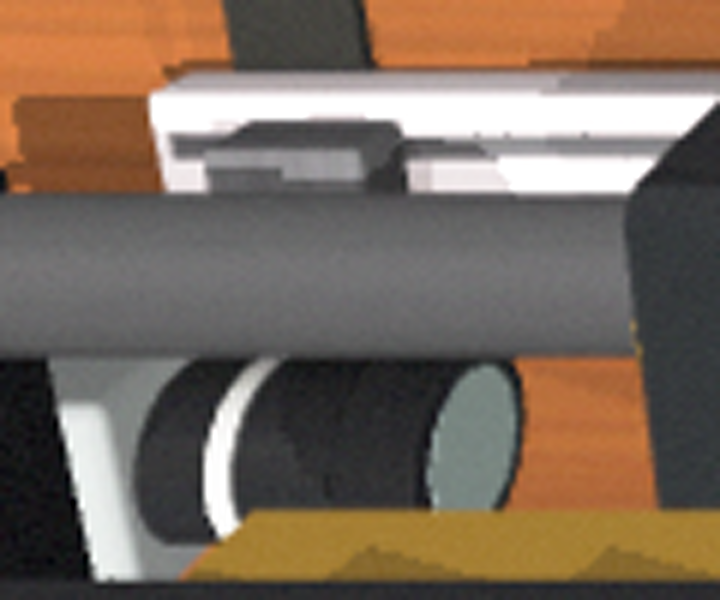

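The crop shows the lens front disc spanning about x 420–525, centred near (472,440). In w2 that is (128.6,298.3).

```bash
python3 - <<'E'
from h import *
import pickle
from scipy.optimize import least_squares
im,s=pickle.load(open('w2.pkl','rb'));c2=cam(im,s)
print('lens w2',bp(c2,(128.6,298.3),.11),'rail corner',bp(c2,(152/6+50,95/6+225),.02))
t=pickle.load(open('t.pkl','rb'));c=cam(t);f=lambda a,b:((a+.5)/3.4-.5+40,(b+.5)/3.4-.5+180)
yaw=.023;R=Ro.from_euler('z',yaw).as_matrix()
for n,p,z in[('lens top',(535,124),.129),('lens mid',(533,148),.11),('lampT+',(100,64),.168),('lampT-',(91,243),.168),('lampB+',(176,90),.052),('lampB-',(169,250),.052),('railcorner',(721,163),.02),('button',(261,343),.053)]:
    b=bp(c,f(*p),z);print(n,b.round(4),(R.T@(b-[.5301,.26,0])).round(4))
E
```

```text
lens w2 [0.53177964 0.1334249  0.11      ] rail corner [0.50596282 0.02030741 0.02      ]
lens top [0.5464 0.1298 0.129 ] [ 0.0133 -0.1305  0.129 ]
lens mid [0.5334 0.1344 0.11  ] [ 0.0004 -0.1257  0.11  ]
lampT+ [0.5791 0.3915 0.168 ] [0.052  0.1303 0.168 ]
lampT- [0.4691 0.3882 0.168 ] [-0.0581  0.1296  0.168 ]
lampB+ [0.5827 0.3958 0.052 ] [0.0557 0.1345 0.052 ]
lampB- [0.4716 0.3928 0.052 ] [-0.0555  0.1341  0.052 ]
railcorner [0.5338 0.0175 0.02  ] [-0.0019 -0.2425  0.02  ]
button [0.4086 0.3257 0.053 ] [-0.1199  0.0685  0.053 ]
```

```bash
python3 -c "
from h import *
print(togo([.5301,.2625,.4075],.023))"
```

```text
(array([ 3.728e-01, -4.800e-03,  1.000e-04]), np.float64(-0.0003))
```

```bash

python3 -m jog '{"translation":[[0.1,0,0],[0.22,-0.003,0],[0.32,-0.005,0],[0.373,-0.005,0],[0.373,-0.005,0],[0.373,-0.005,0]],"yaw":[0,0,0,0,0,0],"jaw":[1,1,1,1,1,1]}'
python3 look.py w6
python3 -c "
from h import *
print(togo([.5301,.2625,.2832],.023))"
```

```text
time: 16.95
position: [0.5294, 0.2639, 0.408]
tool_rot: [2.194, 2.248, -0.001]
ft_force: [0.8, -0.1, -0.2]
grip_width: 0.251
grip_force: 15.0
16.95 [0.5294 0.2639 0.408 ] [ 2.19383458e+00  2.24762638e+00 -1.24391887e-03]
(array([-0.0066,  0.0032,  0.6241]), np.float64(0.0004))
```

View pics/w6.png

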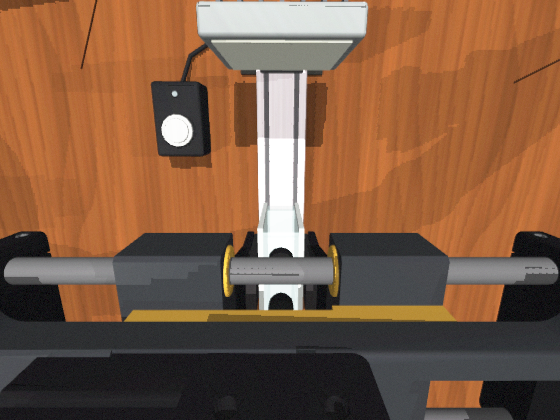

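The wrist view shows the lamp face's front top edge near row 39 (columns 199–366) and its bottom edge near row 69 (columns 231–334).

```bash
python3 - <<'E'
from h import *
import pickle
im,s=pickle.load(open('w6.pkl','rb'));c=cam(im,s)
R=Ro.from_euler('z',.023).as_matrix()
for p,z in[((200,39),.168),((365,38.5),.168),((232,69.5),.052),((334,69),.052),((177,130),.047)]:
    b=bp(c,p,z);print(b.round(4),(R.T@(b-[.5301,.2625,0])).round(4))
g=cv2.cvtColor(im['pixels'],cv2.COLOR_BGR2GRAY)
print(g[30:48,280],g[62:78,282])
hsv=cv2.cvtColor(im['pixels'],cv2.COLOR_BGR2HSV);L=[]
for r in range(145,200,5):
    m=np.where(hsv[r,225:335,1]<80)[0]+225;L.append([bp(c,(m[0]-.5,r),.02),bp(c,(m[-1]+.5,r),.02)])
L=np.array(L).mean(1);k=np.polyfit(L[:,1],L[:,0],1);print(-k[0],np.polyval(k,.2625))
E
```

```text
[0.4714 0.3909 0.168 ] [-0.0558  0.1297  0.168 ]
[0.5837 0.3941 0.168 ] [0.0566 0.1303 0.168 ]
[0.4745 0.3928 0.052 ] [-0.0526  0.1316  0.052 ]
[0.5833 0.3961 0.052 ] [0.0562 0.1323 0.052 ]
[0.41   0.3287 0.047 ] [-0.1186  0.0689  0.047 ]
[228 224 215 193 173 150 125  98  78 118 218 236 211 123 134 132 136 132] [132 133 136 135 135 135 134 127  93  51  75 148 212 212 212 213]
0.014638431850665016 0.5300640929825857
```

```bash

python3 -m jog '{"translation":[[-0.004,0.004,0.1],[-0.004,0.004,0.22],[-0.004,0.004,0.34],[-0.004,0.004,0.45],[-0.004,0.004,0.54],[-0.004,0.004,0.6],[-0.004,0.004,0.624],[-0.004,0.004,0.624]],"yaw":[0,0,0,0,0,0,0,0],"jaw":[1,1,1,1,1,1,1,1]}'
python3 -m jog '{"translation":[[0,0,0],[0,0,0]],"yaw":[0,0],"jaw":[1,1]}'
python3 -c "
from h import *
print(togo([.5301,.263,.2832],.023))"
```

```text
time: 18.0
position: [0.5298, 0.2646, 0.2834]
tool_rot: [2.192, 2.25, 0.0]
ft_force: [-0.5, 0.6, -0.1]
grip_width: 0.249
grip_force: 15.0
time: 18.25
position: [0.5299, 0.2647, 0.284]
tool_rot: [2.192, 2.25, 0.002]
ft_force: [0.8, 0.5, 0.4]
grip_width: 0.25
grip_force: 15.0
(array([-0.0083,  0.0009,  0.0038]), np.float64(0.001))
```

```bash

python3 -m jog '{"translation":[[-0.007,0.001,0.002],[-0.007,0.001,0.002],[-0.007,0.001,0.002],[-0.007,0.001,0.002]],"yaw":[0.001,0.001,0.001,0.001],"jaw":[1,1,1,1]}'
python3 - <<'E'
from h import *
print(togo([.5301,.263,.2832],.023))
t=ctrl.get_image('top');sc=ctrl.get_image('scene')
for im in(t,sc):
    c=cam(im);X=np.array([[.5301,.263,.11]]);print(pr(c,X))
    for d in ctrl.silhouettes('cell_center',im)[:2]:print(round(d['p'],2),d['at'],cv2.boundingRect(d['region'].astype(np.uint8)))
c=cam(sc);R=Ro.from_euler('z',.023).as_matrix()
B=np.array([[x,y,z] for x in(-.011,.011) for y in(-.026,.026) for z in(-.025,.025)])@R.T+[.5301,.263,.11]
im=cv2.resize(sc['pixels'][110:260,290:500],None,fx=3.8,fy=3.8,interpolation=2)
for p in pr(c,B):cv2.circle(im,tuple(int(v) for v in (p-[290,110]+.5)*3.8),2,(0,0,255),-1)
cv2.imwrite('pics/fin.png',im)
E
```

```text
time: 18.75
position: [0.5299, 0.2631, 0.2829]
tool_rot: [2.196, 2.247, -0.0]
ft_force: [0.0, 0.7, -0.8]
grip_width: 0.25
grip_force: 15.0
(array([-0.0004,  0.0008, -0.0015]), np.float64(-0.0))
[[138.26294835 224.88245431]]
0.57 [149.4, 223.7] (143, 218, 11, 13)
[[409.65361198 185.63965305]]
0.69 [402.4, 188.6] (396, 174, 26, 23)
0.43 [417.5, 212.7] (305, 151, 185, 98)
```

View pics/fin.png

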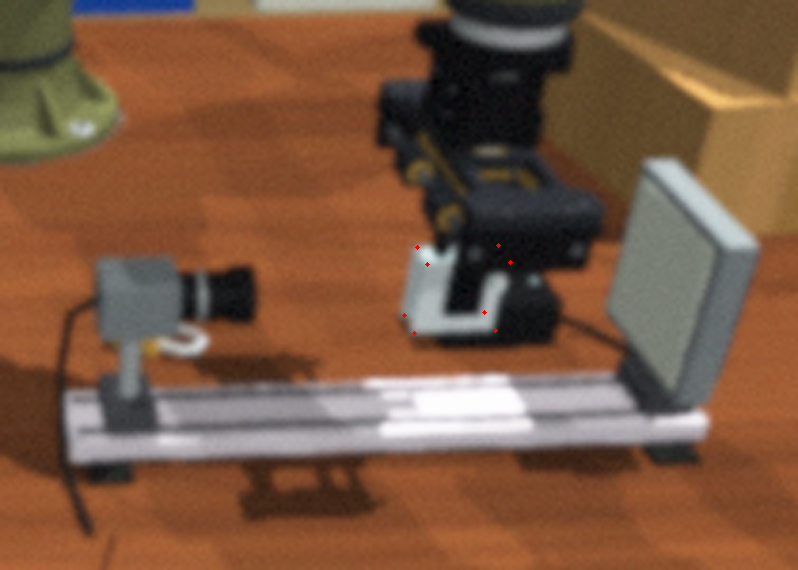

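The final view shows the cell hanging upright between lamp and lens. Its corners lie within about a pixel of the predicted box, clear of the rail, lamp and camera.

```bash
python3 -c "
from bench import ctrl
print(ctrl.close_job())"
```

```text
the job is handed in; nothing more can be done
None
```

The job is handed in at about 19 s: the button is pressed to its end stop (6 mm travel, 26 N; the lamp face never looked lit in the images), and the stoppered cell is held upright by its frosted sides, within about 2 mm of the light path's midpoint by my measurements.

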